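# Sweep used tube caps into the discard bay

## Robot

A 6-joint arm with a two-finger parallel gripper is mounted at the origin on the work surface. World frame = base frame: x ahead of the robot, y to its left, z up, the work surface at z = 0. Lengths are in m, angles in rad, forces in N, time in s.
With the tool pointing down it reaches from about 0.3 to 0.775 m from the base axis. Payload 14.6 kg.
Tool frame: the origin (TCP) lies at the very end of the fingers, on their centre line; the grasp point (between the pads) lies 19 mm behind it; z points along the fingers, y is the line along which they close (so a half turn about z gives the same grasp; the last joint's range is limited). The gripper opens to 94 mm and grips with 3 to 60 N. Pads are 16 mm wide; open, the fingers measure 119 mm over their backs; the gripper's body (75 mm by 177 mm) begins 78 mm behind the grasp point.
Start: joints at [1.043, 0.3, 1.521, -0, 1.321, -0.067], TCP at [0.245, 0.493, 0.205] pointing down, gripper open.
Joint ranges: [-3.03, 3.03], [-0.79, 2.21], [0.23, 2.52], [-1.04, 4.18], [0, 3.07], [-2.55, 2.55]. Speed limits (rad/s): [2.22, 2.22, 2.57, 3.14, 3.14, 3.14].

## Interface

Orientations are given as [roll, pitch, yaw] about the fixed x, y, z axes, in that order (R = Rz(yaw) Ry(pitch) Rx(roll)).
In Python, from station import ctrl gives the robot as it stands.
- The arm moves only by the shell command python3 -m pendant 'ROWS' [OPENING] [FORCE]. ROWS is JSON, a list of rows, each a list of 2 entries, a list of its own where there are three numbers: the shift along the world's x, y, z in cm, then the turn about the world's z in rad. A call has 1 to 20 rows; each row shifts and turns the commanded pose from where the row before left it; what a row does not reach is not made up. A row lasts 1/12 s, in which the tool goes at most 41.7 mm and 7.16 degrees, less where a joint would pass 70% of its speed; a pose out of reach is approached as far as the arm can. A call is refused whole if a number of a shift passes 4.17 or a number of a turn 0.125, either way. A call with a gripper value outside its range is refused whole. OPENING is the opening, from 0 (shut) to 1 (fully open), set as the call begins (- or left out, the last holds). The fingers move at their own pace and stop on an object; FORCE is the grip in N (left out, the last holds). Time passes only in rows, so rows that do not move let the fingers close. It gives the time, the measured TCP pose, the force, the opening and the grip force at its end, in the units of the state.
- ctrl.get_obs(): the state, without advancing time (a new reading comes with each control period).
- ctrl.camera(name): name is "side" or "top" or "wrist"; returns a dict with "color" (384x512x3 uint8, red, green, blue), "intrinsics" (3x3 intrinsics, pixels), "camera_from_world" (4x4, takes a point from world to camera coordinates). Camera axes: x right, y down, z forward; pixel columns grow to the right and rows downward; lengths in m; the calibration is good to about 2 mm. The wrist camera is an equidistant fisheye: a pixel r from the principal point sees the ray r / f radians off the axis. A picture is of the moment at which its call begins. There is no depth.
- ctrl.hand_in(): hands the job in; it is judged then, once.
The state is a dict: "time_s": time; "qpos": joint angles; "joint_vel": joint speeds; "tau": joint torques, N m; "ee_pos": TCP position; "eef_rot": TCP orientation; "force": force on the tool from outside, world axes, zero at the start; "moment": the same for the moment, N m; "grip_width": finger opening in m; "grip_force": force on a finger pad.
Only numpy, scipy, OpenCV 4.12 (cv2) and the standard library are available. Lean on these libraries where they do the work, as an engineer would, in place of code of your own. Each camera call takes 0.05 s, during which the arm holds its last target. There are 200 camera calls.

## Task

Clear the laboratory bench: use the fingers like a brush to sweep the three used orange caps along the bench into the discard bay with the red floor, through its open side, until each lies entirely inside it. Only push the caps, never pick one up, and leave the fresh blue cap and everything else on the bench where it is.

Things in the scene. Friction and masses are not known exactly. Their poses are not given: they have to be found in the camera images.
- bay: Discard bay: fixed three-sided steel fence, walls 4 mm thick, 25 mm high; red floor level with the bench. Inside 130 mm deep (own x) by 220 mm wide (own y). Origin mid-floor at bench height. Own x points from the open side to the closed back: open mouth at x = -65 mm, back wall inner face at x = +65, side walls inner faces at y = -110 and +110. Caps lie on the mouth side; own z is up
- tube_rack: White rack 110 x 150 mm, 45 mm high, full of capped tubes up to 59 mm high, fixed to the bench. Origin at the centre of its underside
- cap_a_centre (a point): One used orange screw cap, a solid ribbed disc 30 mm in diameter (31 mm over the ribs) and 16 mm high, lying flat and loose on the bench, about 14 g. This point is its centre, 8 mm above its underside
- cap_b_centre (a point): Another used orange screw cap, a solid ribbed disc 30 mm in diameter (31 mm over the ribs) and 16 mm high, lying flat and loose on the bench, about 14 g. This point is its centre, 8 mm above its underside
- cap_c_centre (a point): A third used orange screw cap, a solid ribbed disc 30 mm in diameter (31 mm over the ribs) and 16 mm high, lying flat and loose on the bench, about 14 g. This point is its centre, 8 mm above its underside
- cap_fresh_centre (a point): The fresh blue screw cap, same shape and size as the orange ones (30 mm diameter, 16 mm high), lying loose among them, to be left alone. This point is its centre, 8 mm above its underside
- dropper_a: White dropper bottle with a red tip, 26 mm diameter, 55 mm high, standing loose. Origin at the centre of its underside
- dropper_b: Amber dropper bottle with a black tip, 26 mm diameter, 55 mm high, standing loose. Origin at the centre of its underside
- jar: Clear specimen jar with a yellow lid, 56 mm diameter, 60 mm high, standing loose. Origin at the centre of its underside
- pipette: White hand pipette lying loose on the bench, 220 mm long along its own x (from -130 to +90 mm), 26 mm high. Origin on the bench under its middle

How it is judged:
At the end, for the whole second after the job is handed in: All three orange caps lie still on the red floor, each wholly past the bay's mouth (centre at least 14 mm inside the mouth line) and between its walls; the blue cap is within 15 mm, and the dropper bottles, jar and pipette within 20 mm, of where they began (x of cap_a_centre in the frame of bay between -0.051 and 0.065 m and y of cap_a_centre in the frame of bay between -0.11 and 0.11 m and height (world z) of each of cap_a_centre, cap_b_centre, cap_c_centre below 0.018 m and linear speed of each of cap_a, cap_b, cap_c below 0.02 m/s and x of cap_b_centre in the frame of bay between -0.051 and 0.065 m and y of cap_b_centre in the frame of bay between -0.11 and 0.11 m and x of cap_c_centre in the frame of bay between -0.051 and 0.065 m and y of cap_c_centre in the frame of bay between -0.11 and 0.11 m and distance of cap_fresh_centre from where it was at the start of the episode below 0.015 m and distance of each of dropper_a, dropper_b, jar, pipette from where it was at the start of the episode below 0.02 m); the robot touches nothing.
It fails at once if an orange cap is lifted off the bench (its centre more than 14 mm above where it lies) (height (world z) of any of cap_a_centre, cap_b_centre, cap_c_centre above 0.022 m).
It fails at once if the fresh blue cap is shifted by more than 15 mm or lifted (distance of cap_fresh_centre from where it was at the start of the episode above 0.015 m).
It fails at once if a dropper bottle, the jar or the pipette is shifted by more than 20 mm (distance of any of dropper_a, dropper_b, jar, pipette from where it was at the start of the episode above 0.02 m).
It fails at once if a dropper bottle or the jar is tipped over (angle between any of dropper_a, dropper_b, jar's own z axis and vertical above 0.5 rad).
It also fails if it takes over 59 s, if anything falls off the work surface, if the arm or the gripper's body presses on something with over 40 N, if the wrist force passes 120 N, or if a joint passes its speed limit or range.

## Working session

There is one attempt and no reset: what is moved stays moved. The work goes in short steps, Python scripts to look and compute and a shell command to move; the robot and the scene stay as the last step left them, time stands still between calls to the robot, and variables do not carry over. Pictures are saved under pics/ and viewed, at most 10 in all, crops included, and the job is handed in when it is done.

```bash
mkdir -p pics; python3 - <<'E'
from station import ctrl
import cv2
for n in("top","side"):
    c=ctrl.camera(n); cv2.imwrite(f"pics/{n}0.png",cv2.resize(c["color"][:,:,::-1],(800,600),interpolation=cv2.INTER_CUBIC)); print(c["intrinsics"],c["camera_from_world"])
o=ctrl.get_obs();print(o)
E
```

```text
[[400.39829876   0.         254.07999851]
 [  0.         400.39829876 189.62294431]
 [  0.           0.           1.        ]] [[-0.00464468 -0.999965   -0.00695815  0.04785413]
 [-0.98644941  0.00572284 -0.16396591  0.54365023]
 [ 0.16399999  0.0061023  -0.98644147  1.35297934]
 [ 0.          0.          0.          1.        ]]
[[381.49004501   0.         254.53897021]
 [  0.         381.49004501 186.33711503]
 [  0.           0.           1.        ]] [[ 0.98385777 -0.17865521  0.0103051  -0.51281288]
 [-0.09084682 -0.54824966 -0.83136584  0.09417846]
 [ 0.15417761  0.81700956 -0.55562995  0.97240108]
 [ 0.          0.          0.          1.        ]]
{'time_s': 0.1, 'qpos': array([ 1.04341516e+00,  3.00393480e-01,  1.52150217e+00, -1.47242601e-05,
        1.32066286e+00, -6.65990246e-02]), 'joint_vel': array([-4.28470841e-05, -1.55566267e-03, -1.62083500e-04, -1.71941102e-04,
       -3.39893311e-04,  4.19929908e-04]), 'tau': array([ 1.15783550e-03, -5.32643437e+01, -3.53283799e+01,  7.09375693e-02,
        2.34752591e-02, -3.96245434e-05]), 'ee_pos': array([0.24445202, 0.49244533, 0.20496228]), 'eef_rot': array([-3.14062799e+00, -5.00469051e-05,  2.68081414e+00]), 'force': array([ 0.07197332, -0.71030793,  0.57236203]), 'moment': array([0.00111679, 0.02234344, 0.04980723]), 'grip_force': 0.0, 'grip_width': 0.09434697712898696}
```

View pics/top0.png

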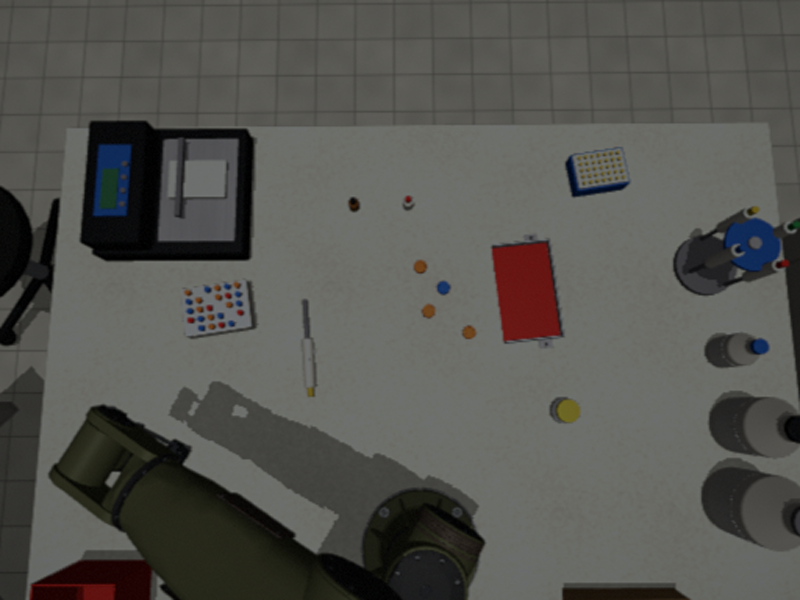

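View pics/side0.png

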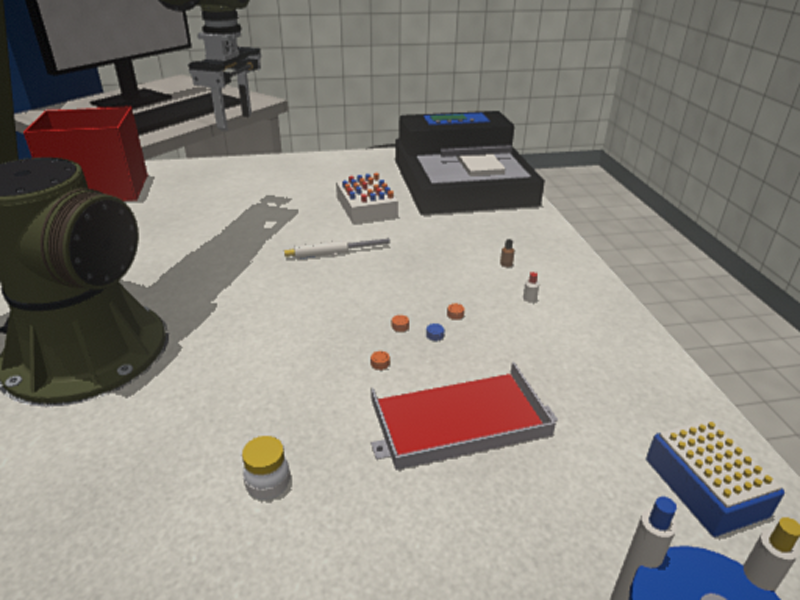

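The top view shows the orange caps at (420,267), (429,311) and (469,332), and the blue cap at (444,288). The bay is at about (527,292), with its mouth to the left (+y). The side view agrees. Next I'll measure all of these.

```bash
cat >m.py <<'E'
from station import ctrl
import cv2,numpy as np
def ray(c,px):
    K,T=c["intrinsics"],c["camera_from_world"];R=T[:3,:3]
    return -R.T@T[:3,3], R.T@np.linalg.inv(K)@[px[0],px[1],1]
def plane(c,px,z):
    o,d=ray(c,px);return o+d*(z-o[2])/d[2]
H={"orange":((7,120,60),(16,255,255)),"blue":((105,120,50),(125,255,255)),"red":((0,180,60),(4,255,255)),"yellow":((20,150,80),(30,255,255))}
def blobs(c,col,amin=15):
    h=cv2.cvtColor(c["color"],cv2.COLOR_RGB2HSV);m=cv2.inRange(h,*map(np.array,H[col]))
    n,l,s,ce=cv2.connectedComponentsWithStats(m)
    return [(ce[i],s[i,4],l==i) for i in range(1,n) if s[i,4]>=amin]
def inside(p,lo=(.3,-.45),hi=(.8,.3)): return all(lo[k]<p[k]<hi[k] for k in(0,1))
E
python3 - <<'E'
from m import *
np.set_printoptions(precision=4,suppress=True)
t,s=ctrl.camera("top"),ctrl.camera("side")
P={}
for col in("orange","blue"):
    A=[b for b in blobs(t,col) if inside(plane(t,b[0],.012))]
    B=[b for b in blobs(s,col) if inside(plane(s,b[0],.012))]
    for a in A:
        p=plane(t,a[0],.012)
        if not B: print(col,p);continue
        b=min(B,key=lambda b:np.linalg.norm(plane(s,b[0],.012)-p))
        o1,d1=ray(t,a[0]);o2,d2=ray(s,b[0])
        k=np.linalg.lstsq(np.c_[d1,-d2],o2-o1,rcond=None)[0]
        print(col,a[1],"top",p,"side",plane(s,b[0],.010),"tri",(o1+k[0]*d1+o2+k[1]*d2)/2)
for n,c in(("top",t),("side",s)):
    r=max((b for b in blobs(c,"red",100) if inside(plane(c,b[0],0))),key=lambda b:b[1])
    q=cv2.approxPolyDP(cv2.convexHull(np.argwhere(r[2])[:,::-1].astype(np.int32)),6,True)[:,0]
    print(n,"bay",[plane(c,x,0)[:2].round(3) for x in q],plane(c,r[0],0))
for n,px in(("dropA",(408,204)),("dropB",(354,204)),("jar",(567,410)),("pipT",(305,300)),("pipE",(310,395))):
    print(n,plane(t,np.array(px)*.64,.05 if n[0]!='p' else .015))
E
```

```text
orange 49 top [ 0.6196 -0.0068  0.012 ] side [ 0.6231 -0.0079  0.01  ] tri [ 0.6217 -0.0071  0.0093]
orange 50 top [ 0.5161 -0.025   0.012 ] side [ 0.5199 -0.026   0.01  ] tri [ 0.5183 -0.0253  0.0093]
orange 50 top [ 0.4664 -0.1156  0.012 ] side [ 0.4703 -0.1179  0.01  ] tri [ 0.4687 -0.1161  0.0083]
blue 46 top [ 0.5701 -0.0598  0.012 ] side [ 0.5751 -0.0548  0.01  ] tri [ 0.5717 -0.0599  0.0139]
top bay [array([ 0.465, -0.321]), array([ 0.451, -0.2  ]), array([ 0.663, -0.181]), array([ 0.674, -0.302])] [ 0.5622 -0.2507  0.    ]
side bay [array([ 0.675, -0.279]), array([ 0.468, -0.299]), array([ 0.458, -0.198]), array([ 0.606, -0.185])] [ 0.5452 -0.2482  0.    ]
dropA [0.7564 0.0189 0.05  ]
dropB [0.7573 0.1422 0.05  ]
jar [ 0.2923 -0.3206  0.05  ]
pipT [0.5415 0.2553 0.015 ]
pipE [0.3272 0.24   0.015 ]
```

```bash
python3 -m pendant '[[[2.5,-3.05,0],-0.074],[[2.5,-3.05,0],-0.074],[[2.5,-3.05,0],-0.074],[[2.5,-3.05,0],-0.074],[[2.5,-3.05,0],-0.074],[[2.5,-3.05,0],-0.074],[[2.5,-3.05,0],-0.074],[[2.5,-3.05,0],-0.074],[[2.5,-3.05,0],-0.074],[[2.5,-3.05,0],-0.074],[[2.5,-3.05,0],-0.074],[[2.5,-3.05,0],-0.074],[[2.5,-3.05,0],-0.074],[[2.5,-3.05,0],-0.074],[[2.5,-3.05,0],-0.074],[[0,0,0],0],[[0,0,0],0]]' 0.21
python3 - <<'E'
from m import *
c=ctrl.camera("wrist");cv2.imwrite("pics/w1.png",c["color"][:,:,::-1])
print(c["intrinsics"])
K,T=c["intrinsics"],c["camera_from_world"];R=T[:3,:3]
for col in("orange","blue"):
    for b in blobs(c,col,60):
        u=(b[0]-K[:2,2])/K[0,0];r=np.hypot(*u);d=R.T@np.r_[u/r*np.sin(r),np.cos(r)];o=-R.T@T[:3,3]
        p=o+d*(.012-o[2])/d[2]
        if inside(p):print(col,b[1],b[0].round(),p.round(4))
E
```

```text
time_s: 1.62
ee_pos: [0.6199, 0.0336, 0.2044]
eef_rot: [-3.14, -0.0, 1.568]
force: [0.9, 0.5, 0.4]
grip_width: 0.0195
grip_force: 0.0
[[297.31863964   0.         253.68641799]
 [  0.         297.31863964 194.14778125]
 [  0.           0.           1.        ]]
orange 161 [372.  90.] [0.7741 0.1506 0.012 ]
orange 450 [255. 205.] [ 0.6213 -0.0045  0.012 ]
orange 422 [179. 218.] [ 0.5184 -0.0222  0.012 ]
```

View pics/w1.png

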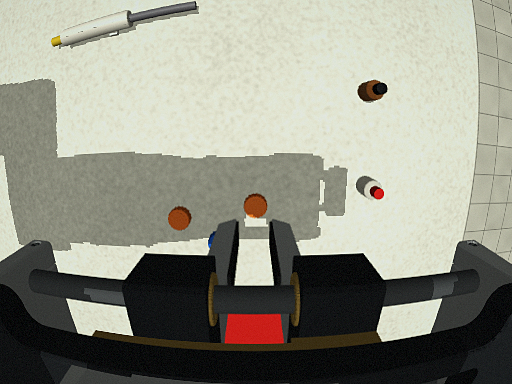

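The wrist view confirms cap A at (255,205), which is x 0.621, y -0.006, and cap B at (179,218). I'll descend behind cap A.

```bash
python3 -m pendant '[[[0,0,-3.5],0],[[0,0,-3.5],0],[[0,0,-3.5],0],[[0,0,-3.5],0],[[0,0,-3],0],[[0.1,0,-1.5],0],[[0,0,-0.8],0],[[0,0,-0.5],0],[[0,0,0],0]]'
python3 -m pendant '[[[0,-0.6,0],0],[[0,-0.8,0],0],[[0,-1,0],0],[[0,-1.2,0],0],[[0,-1.2,0],0],[[0,-1.2,0],0],[[0,-1.2,0],0],[[0,-1.2,0],0],[[0,-1.2,0],0],[[0,0,0],0]]'
python3 - <<'E'
from m import *
t=ctrl.camera("top")
for col in("orange","blue"):
    for b in blobs(t,col,8):
        p=plane(t,b[0],.012)
        if inside(p):print(col,b[1],p.round(4))
E
```

```text
time_s: 2.42
ee_pos: [0.6204, 0.0358, 0.0076]
eef_rot: [-3.142, -0.0, 1.572]
force: [-0.4, 0.7, 0.4]
grip_width: 0.0195
grip_force: 0.0
time_s: 3.25
ee_pos: [0.6205, -0.0634, 0.0074]
eef_rot: [-3.142, 0.0, 1.569]
force: [0.6, -0.2, -0.3]
grip_width: 0.0199
grip_force: 0.0
```

```bash
cat > look.py <<'E'
from m import *
c=ctrl.camera("side")
for col in("orange","blue"):
    for b in blobs(c,col,8):
        p=plane(c,b[0],.010)
        if inside(p):print(col,b[1],p.round(4))
import sys
if len(sys.argv)>1: cv2.imwrite(f"pics/{sys.argv[1]}.png",c["color"][:,:,::-1])
E
python3 look.py s2
```

```text
orange 89 [ 0.5198 -0.0278  0.01  ]
orange 99 [ 0.622  -0.0876  0.01  ]
orange 110 [ 0.4705 -0.1181  0.01  ]
```

View pics/s2.png

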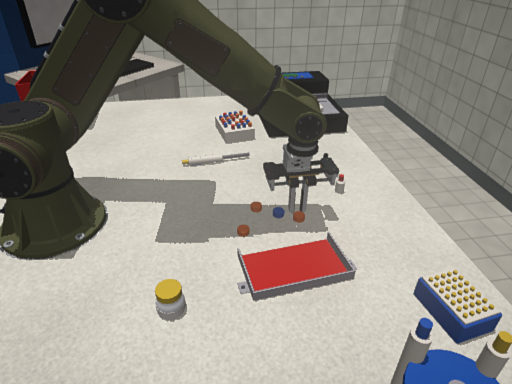

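Side view: cap A is held in the cradle at (299,216). Caps B (256,207), C (243,230) and blue (279,212) haven't moved. I'll push A on into the bay.

```bash
python3 -m pendant '[[[0,-0.8,0],0],[[-0.05,-1.2,0],0],[[-0.05,-1.2,0],0],[[-0.05,-1.2,0],0],[[-0.05,-1.2,0],0],[[-0.05,-1.2,0],0],[[-0.05,-1.2,0],0],[[-0.05,-1.2,0],0],[[-0.05,-1.2,0],0],[[-0.05,-1.2,0],0],[[-0.05,-1.2,0],0],[[0,-1,0],0],[[0,-0.8,0],0],[[0,-0.6,0],0],[[0,-0.4,0],0],[[0,-0.2,0],0],[[0,0,0],0]]'
python3 look.py s3
```

```text
time_s: 4.77
ee_pos: [0.6156, -0.219, 0.0074]
eef_rot: [-3.142, 0.0, 1.571]
force: [-0.1, 0.4, 0.3]
grip_width: 0.0198
grip_force: 0.0
orange 88 [ 0.5198 -0.0269  0.01  ]
orange 108 [ 0.4705 -0.1185  0.01  ]
orange 148 [ 0.6164 -0.2421  0.01  ]
blue 15 [ 0.5663 -0.0538  0.01  ]
```

```bash
python3 -m pendant '[[[0,0.8,0],0],[[0,0.8,0],0],[[0,0,2.5],0],[[0,0,3],0],[[-1.4,3.1,0],0],[[-1.4,3.1,0],0],[[-1.4,3.1,0],0],[[-1.4,3.1,0],0],[[-1.4,3.1,0],0],[[-1.4,3.1,0],0],[[-1.4,3.1,0],0],[[0,0.5,0],0],[[0,0,0],0],[[0,0,0],0]]'
python3 look.py
```

```text
time_s: 5.98
ee_pos: [0.5178, 0.0195, 0.0627]
eef_rot: [3.141, 0.0, 1.572]
force: [0.3, -0.4, 0.1]
grip_width: 0.0199
grip_force: 0.0
orange 88 [ 0.5195 -0.0271  0.01  ]
orange 111 [ 0.4704 -0.1181  0.01  ]
orange 147 [ 0.6164 -0.242   0.01  ]
blue 25 [ 0.5763 -0.0611  0.01  ]
```

```bash
python3 -m pendant '[[[0,0,-2.5],0],[[0,0,-2],0],[[0,0,-1],0],[[0,0,0],0],[[0,-0.6,0],0],[[0,-0.8,0],0],[[0,-1,0],0],[[0,-1.2,0],0],[[0,-1.2,0],0],[[0,-1.2,0],0],[[0,-1.2,0],0],[[0,-1.2,0],0],[[0,-1.2,0],0],[[0,-1.2,0],0],[[0,0,0],0]]'
python3 look.py
python3 -m pendant '[[[0,-0.8,0],0],[[0.05,-1.2,0],0],[[0.05,-1.2,0],0],[[0.05,-1.2,0],0],[[0.05,-1.2,0],0],[[0.05,-1.2,0],0],[[0.05,-1.2,0],0],[[0.05,-1.2,0],0],[[0.05,-1.2,0],0],[[0.05,-1.2,0],0],[[0,-1.2,0],0],[[0,-1,0],0],[[0,-0.8,0],0],[[0,-0.6,0],0],[[0,-0.4,0],0],[[0,-0.2,0],0],[[0,0,0],0]]'
python3 look.py
```

```text
time_s: 7.28
ee_pos: [0.5176, -0.091, 0.0074]
eef_rot: [3.141, 0.0, 1.569]
force: [0.2, 0.0, 1.0]
grip_width: 0.0193
grip_force: 0.0
orange 109 [ 0.5189 -0.1154  0.01  ]
orange 112 [ 0.4703 -0.1183  0.01  ]
orange 148 [ 0.6164 -0.2418  0.01  ]
blue 26 [ 0.5749 -0.0494  0.01  ]
time_s: 8.75
ee_pos: [0.5221, -0.247, 0.0074]
eef_rot: [-3.142, 0.0, 1.571]
force: [0.2, -0.3, -0.5]
grip_width: 0.0198
grip_force: 0.0
orange 12 [0.7844 0.1813 0.01  ]
orange 148 [ 0.6163 -0.2422  0.01  ]
orange 167 [ 0.5229 -0.2702  0.01  ]
```

```bash
python3 -m pendant '[[[0,0.8,0],0],[[0,0.8,0],0],[[0,0,2.5],0],[[0,0,3],0],[[-1.26,3.1,0],0.047],[[-1.26,3.1,0],0.047],[[-1.26,3.1,0],0.047],[[-1.26,3.1,0],0.047],[[-1.26,3.1,0],0.045],[[0,0,0],0],[[0,0,0],0]]'
python3 look.py
```

```text
time_s: 9.72
ee_pos: [0.4587, -0.0741, 0.0628]
eef_rot: [3.141, 0.0, 1.807]
force: [0.1, -1.1, 0.3]
grip_width: 0.0198
grip_force: 0.0
orange 110 [ 0.4705 -0.1181  0.01  ]
orange 147 [ 0.6164 -0.242   0.01  ]
orange 168 [ 0.5231 -0.2697  0.01  ]
blue 44 [ 0.5774 -0.0549  0.01  ]
```

```bash
python3 -m pendant '[[[0,0,-2.5],0],[[0,0,-2],0],[[0,0,-1],0],[[0,0,0],0],[[0.14,-0.6,0],0],[[0.19,-0.8,0],0],[[0.24,-1,0],0],[[0.24,-1,0],0],[[0.24,-1,0],0],[[0.24,-1,0],0],[[0,0,0],0]]'
python3 look.py
python3 -m pendant '[[[0.19,-0.8,0],0],[[0.24,-1,0],0],[[0.24,-1,0],0],[[0.24,-1,0],0],[[0.24,-1,0],0],[[0.24,-1,0],0],[[0.24,-1,0],0],[[0.19,-0.8,0],0],[[0.14,-0.6,0],0],[[0.1,-0.4,0],0],[[0.05,-0.2,0],0],[[0,0,0],0]]'
python3 look.py
```

```text
time_s: 10.68
ee_pos: [0.4725, -0.1318, 0.0077]
eef_rot: [3.141, 0.001, 1.802]
force: [0.2, 0.1, -0.1]
grip_width: 0.0194
grip_force: 0.0
orange 123 [ 0.4787 -0.1552  0.01  ]
orange 147 [ 0.6164 -0.242   0.01  ]
orange 169 [ 0.5231 -0.2696  0.01  ]
blue 55 [ 0.575  -0.0553  0.01  ]
time_s: 11.73
ee_pos: [0.4931, -0.2181, 0.0074]
eef_rot: [-3.142, -0.0, 1.804]
force: [-0.2, 0.1, 0.0]
grip_width: 0.0197
grip_force: 0.0
orange 147 [ 0.6164 -0.242   0.01  ]
orange 157 [ 0.499  -0.2407  0.01  ]
orange 169 [ 0.523 -0.27   0.01 ]
```

```bash
python3 -m pendant '[[[-0.2,0.8,0],0],[[-0.2,0.8,0],0],[[0,0,3],0],[[0,0,3.5],0],[[0,0,3.5],0],[[0,0,3.5],0],[[-1.5,3.5,0],0],[[-1.5,3.5,0],0],[[-1.5,3.5,0],0],[[-1.5,3.5,0],0],[[-1.5,3.5,0],0],[[-1.5,3.5,0],0],[[-1.5,3.5,0],0],[[-1.5,3.5,0],0],[[-1,3.5,0],0],[[0,3.5,0],0],[[0,0,0],0],[[0,0,0],0]]'
python3 look.py
python3 - <<'E'
from m import *
t=ctrl.camera("top");cv2.imwrite("pics/t4.png",t["color"][100:300,160:420,::-1].repeat(2,0).repeat(2,1))
E
```

```text
time_s: 13.28
ee_pos: [0.358, 0.1496, 0.1423]
eef_rot: [-3.141, 0.0, 1.808]
force: [0.0, -0.3, -0.4]
grip_width: 0.02
grip_force: 0.0
orange 147 [ 0.6164 -0.242   0.01  ]
orange 152 [ 0.4989 -0.2403  0.01  ]
orange 168 [ 0.5231 -0.2697  0.01  ]
blue 52 [ 0.5749 -0.0546  0.01  ]
```

View pics/t4.png

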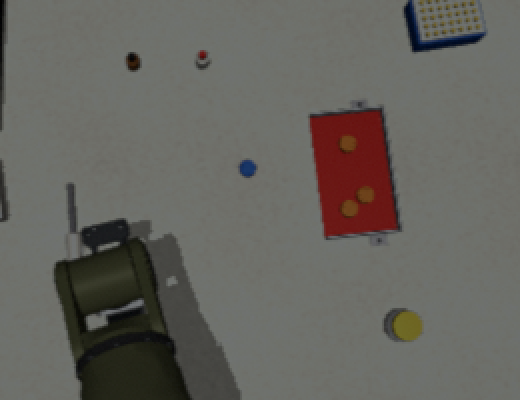

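The top view shows all three orange caps well inside the red floor, at (348,143), (366,195) and (349,208) in the crop. The blue cap at (247,168) and the bottles and jar are where they started, and the arm is clear.

```bash
python3 -c "from station import ctrl;print(ctrl.hand_in())"
```

```text
the job is handed in; nothing more can be done
None
```

I swept all three orange caps into the discard bay and handed the job in at about 13 s; the last pictures show them well inside the mouth, the blue cap, bottles and jar undisturbed, and the arm clear, but no verdict came back.

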